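Roll a bearing up the sloped gutter and bolt it in

ROBOT

A 6-joint arm with a two-finger parallel gripper is mounted at the origin on a cart in front of the work surface, level with it; the furniture and walls round the work are solid. World frame = base frame: x ahead of the robot, y to its left, z up, the work surface at z = 0. Lengths are in m, angles in rad, forces in N, time in s.
With the tool pointing down it reaches from about 0.35 to 0.975 m from the base axis. Payload 7.1 kg.
Tool frame: the origin (TCP) lies midway between the tips of the shut fingers; the grasp point (between the pads) lies behind it (hold_point_z is the z of the grasp point in the tool frame, in m); z points along the fingers, y is the line along which they close (so a half turn about z gives the same grasp; the last joint's range is limited). The gripper opens to 88 mm and grips with 3 to 60 N. Pads are 20 mm wide; open, the fingers measure 115 mm over their backs; the gripper's body (75 mm by 178 mm) begins 61 mm behind the grasp point.
Start: joints at [-1.358, 0.423, 1.63, -0, 1.089, -0.019], TCP at [0.144, -0.608, 0.223] pointing down, gripper open.
Joint ranges: [-3, 3], [-0.9, 2.11], [0.09, 2.58], [-1.31, 4.45], [0.11, 2.69], [-2.54, 2.54]. Speed limits (rad/s): [2.39, 2.39, 3.01, 3.14, 3.14, 3.14].

INTERFACE

Orientations are given as a rotation vector (axis times angle).
In Python, from plant import get_obs, camera, hand_in, silhouettes, place_of, hold_point_z gives the robot as it stands. The module is installed in compiled form; this text tells all that it offers.
- The arm moves only by the tool arm_command, never from a script. Its argument "series" is text: rows parted by semicolons, each of 5 numbers parted by spaces: the closure in counts, from 0 (fully open) to 255 (shut), then the shift along the tool's x, y, z in cm, then the turn about the tool's z in rad. A call has exactly 8 rows; each row is the pose to reach, as a shift and turn from the pose commanded when the call began, along the tool's axes at that moment; what a row does not reach only later rows make up. A row lasts 1/10 s, in which the tool goes at most 50 mm and 8.59 degrees, less where a joint would pass 70% of its speed; a pose out of reach is approached as far as the arm can. A call with a gripper value outside its range is refused whole. The fingers move at their own pace and stop on an object; the grip force is fixed at half the most. Time passes only in rows, so rows that repeat a pose let the fingers close, or fill a call up. It gives the time, the measured TCP pose, the force, the opening and the grip force at its end, in the units of the state.
- get_obs(): the state, without advancing time (a new reading comes with each control period).
- camera(name): name is "side" or "top"; returns a dict with "pixels" (480x640x3 uint8, red, green, blue), "z_map" (480x640 float32, m along the optical axis (not along the pixel's ray), 0 where there is no reading), "mtx" (3x3 intrinsics, pixels), "distortion" ([k1, k2, p1, p2, k3] as OpenCV has them; the pictures are not rectified), "R" (3x3) and "t" (3): a world point X has camera coordinates R X + t. Camera axes: x right, y down, z forward; pixel columns grow to the right and rows downward; lengths in m; the calibration is good to about 2 mm. A picture is of the moment at which its call begins.
- hand_in(): hands the job in; it is judged then, once.
Trained networks look in the newest picture that a camera, given by its name, has taken for a name from the list of things; names that differ only in an ending like _2 or _b are one class to them, and where a whole thing is asked for, a point or a joint stands for the part that bears it (a point fixed in the world has none). Each returns a list of dicts, best first, with "score" (0 to 1); they miss things now and then, are a little off and sometimes report something else, mostly with a low value. They report only what shows in the picture. A call takes as long as a camera call. They do not tell look-alikes from the thing itself.
- silhouettes(camera, label): "mask" (480x640 bool, what is visible of it) and "location" ([column, row] in pixels, amid what is visible of it).
- place_of(camera, label): "location" ([column, row] in pixels: a listed point, or the origin of a listed thing).
The state is a dict: "time": time; "joints": joint angles; "joint_vel": joint speeds; "tau": joint torques, N m; "eef_pos": TCP position; "tool_rot": TCP orientation; "contact_force": force on the tool from outside, world axes, zero at the start; "moment": the same for the moment, N m; "gripper_width": opening from 0.0 (shut) to 1.0 (fully open); "grip_force": force on a finger pad.
Only numpy, scipy, OpenCV 4.12 (cv2) and the standard library are available. Lean on these libraries where they do the work, as an engineer would, in place of code of your own. Each camera call takes 0.05 s, during which the arm holds its last target. There are 200 camera calls.

TASK

The steel bearing has run down to the low end of the sloped aluminium gutter. With the closed fingertips gently push it up the gutter, over the crest and against the stop at the high end, without gripping it or lifting it out of the gutter; then push the steel slide bolt fully in across the gutter behind it, so that it cannot roll back. Leave the other things on the table where they are.

Things in the scene. Friction and masses are not known exactly. Their poses are not given: they have to be found in the camera images.
- gutter: Fixed straight gutter of plain aluminium on a plywood base 280 x 84 x 10 mm. Origin on the table under the middle of the base. x runs level along the gutter to its high end, z up, y to the side where the bolt's push tab is (the robot's side). Channel 46 mm wide inside; side walls 10 mm above its floor. Bolt guides: x 48 to 72, y 28 to 46 and y -37 to -28 mm, up to z = 71.
- low_end (a point): Middle of the channel floor at its low end: x = -130, z = 18 mm in the gutter's frame; same axes as the gutter. A cross lip 5 mm thick stands 8 mm above the floor here. From here the floor rises at 6 degrees to the crest. Beyond the low end nothing stands.
- crest (a point): Middle of the channel floor at the crest: x = 75, z = 39.5 mm in the gutter's frame; same axes. Beyond it the floor falls at 10 degrees to the upright end stop (face at x = 125, top at z = 80). Once its centre has passed the crest the bearing runs on to the stop by itself and rests there; below the crest it rolls back to the low lip.
- seat (a point): Where the bearing's centre is when it rests against the end stop: x = 98, y = 0, z = 63 mm in the gutter's frame; same axes as the gutter.
- bolt (a joint): Slide of the steel bolt, in m: 0 = drawn right out (channel clear), 0.060 = fully in, at its end stop, the bar across the channel just behind a seated bearing. Starts at 0 to 0.006. It slides level along the gutter's -y, needs about 2 N and stays where it is left. Bar 12 x 10 mm, at x = 60, z = 61 mm in the gutter's frame.
- bolt_tab (a point): Centre of the outer face of the bolt's upright steel push tab: 28 mm wide along the gutter, 36 mm high, 6 mm thick, from 54 to 90 mm above the table; this point is at x = 60, z = 75 mm and, with the bolt right out, y = 121 mm in the gutter's frame. Same axes as the gutter: the face looks along +y and is pushed along -y.
- steel_cone: Bystander: steel cone cap on a drum, 49 mm across, 76 mm tall, standing on the robot's side of the gutter near its low end. Origin under its centre.
- tweezers: Bystander: tweezers 128 mm long, lying beyond the gutter. Origin under the centre.
- amber_14: Bystander: flat amber piece 31 x 59 x 15 mm, lying past the high end. Origin under its centre.
- amber_oval: Bystander: dark oval amber piece 34 x 47 x 34 mm, lying on the robot's side of the gutter near its middle. Origin under its centre.
- pen_1: Bystander: white pen 145 mm long, lying at the right of the table. Origin under its centre.
- bearing: The bearing, origin at its centre: a plain steel cylinder 54 mm in diameter, 40 mm wide, 0.2 to 0.4 kg, lying in the channel with its axle across it, so that it rolls along it. At the start it rests against the low lip, its centre at x = -108, z = 48 mm in the gutter's frame. Its own axes turn as it rolls.
Things that resemble listed ones, but are neither listed nor needed, are in the scene too. Leave any brown or pink look-alike of the bearing alone.

How it is judged:
By the outcome, as a careful person would: the job done as asked, in the order asked, and still so for the second after the job is handed in, with the robot touching nothing.
It also fails if it takes over 56 s, if anything falls off the work surface, if the arm or the gripper's body presses on something with over 40 N, if the wrist force passes 120 N, or if a joint passes its speed limit or range.

## Working session

There is one attempt and no reset: what is moved stays moved. The work goes in short steps, Python scripts to look and compute and a tool call to move; the robot and the scene stay as the last step left them, time stands still between calls to the robot, and variables do not carry over. Pictures are saved under pics/ and viewed, at most 10 in all, crops included, and the job is handed in when it is done.

Besides the shell and the picture viewer there is one more tool, called after "Emit:" by a JSON object that holds its "method" and its "body". arm_command: Moves the arm, as the interface text tells. Its arguments: {"type":"object","properties":{"series":{"type":"string"}},"required":["series"]}

```bash
mkdir -p pics; cat > h.py <<'E'
import numpy as np, cv2
from plant import *
def ray(c,uv):
    p=cv2.undistortPoints(np.array([[uv]],float),c["mtx"],np.array(c["distortion"],float))[0,0]
    R=np.array(c["R"]);o=-R.T@np.array(c["t"]);d=R.T@np.array([p[0],p[1],1.]);return o,d
def atz(c,uv,z):
    o,d=ray(c,uv);return o+d*(z-o[2])/d[2]
def atdepth(c,uv):
    o,d=ray(c,uv);return o+d*c["z_map"][int(uv[1]),int(uv[0])]
def proj(c,X):
    R=np.array(c["R"]);return cv2.projectPoints(np.array(X,float).reshape(-1,1,3),cv2.Rodrigues(R)[0],np.array(c["t"],float),c["mtx"],np.array(c["distortion"],float))[0][:,0]
E
python3 - <<'E'
from h import *
np.set_printoptions(precision=4,suppress=True)
print(get_obs()); print(hold_point_z)
Z={"low_end":.018,"crest":.0395,"bolt_tab":.075,"gutter":0,"bearing":.048,"seat":.063,"steel_cone":0,"amber_oval":0,"tweezers":0,"amber_14":0,"pen_1":0}
for n in("top","side"):
    c=camera(n);cv2.imwrite(f"pics/{n}0.png",c["pixels"][:,:,::-1]);print(n,-np.array(c["R"]).T@np.array(c["t"]))
    for k,z in Z.items():
        for r in place_of(n,k)[:3]: print(n,k,round(r["score"],2),np.array(r["location"]),atz(c,r["location"],z),atdepth(c,r["location"]))
E
```

```text
{'time': 0.0, 'joints': array([-1.358 ,  0.4238,  1.6307, -0.    ,  1.0886, -0.019 ]), 'joint_vel': array([-0.002 ,  0.0007,  0.0009,  0.0007, -0.0014,  0.0005]), 'tau': array([  0.0048, -54.4613, -27.3663,   0.0647,   0.0228,  -0.0001]), 'eef_pos': array([ 0.1435, -0.6077,  0.2219]), 'tool_rot': array([-3.119 , -0.3631,  0.0002]), 'contact_force': array([ 0.4542, -0.9311, -0.077 ]), 'moment': array([-0.0481,  0.023 ,  0.0011]), 'grip_force': 0.0, 'gripper_width': 0.9963668679633075}
-0.0187
top [ 0.3922 -0.0075  1.1977]
top low_end 0.9 [394.4 256.8] [ 0.5429 -0.1381  0.018 ] [ 0.536  -0.1321  0.0724]
top crest 0.68 [297.9 231.1] [0.5878 0.0616 0.0395] [0.5876 0.0615 0.0406]
top bolt_tab 0.52 [291.1 289.5] [0.4661 0.0688 0.075 ] [0.466  0.0687 0.0765]
top gutter 0.9 [335.1 242.9] [ 0.5714 -0.0151  0.    ] [ 0.5665 -0.0149  0.0324]
top gutter 0.29 [300.5 232.3] [0.592  0.0584 0.    ] [0.5859 0.0564 0.0365]
top bearing 0.92 [384.3 253.9] [ 0.5444 -0.1144  0.048 ] [ 0.541  -0.112   0.0739]
top bearing 0.68 [442.4 227.2] [ 0.6023 -0.2322  0.048 ] [ 0.6013 -0.2311  0.0535]
top bearing 0.6
[... 1510 characters left out ...]
0905 0.063 ] [0.5852 0.065  0.0367]
side steel_cone 0.81 [356.6 258.1] [ 0.4554 -0.0576  0.    ] [ 0.4525 -0.0312  0.0247]
side amber_oval 0.49 [343.  269.5] [ 0.4823 -0.0064  0.    ] [0.4698 0.0784 0.084 ]
side amber_oval 0.24 [331.4 227.9] [ 0.547  -0.1645  0.    ] [ 0.5328 -0.0887  0.0638]
side tweezers 0.58 [285.2 243.3] [ 0.6563 -0.0686  0.    ] [ 0.6574 -0.0719 -0.0031]
side amber_14 0.64 [340.5 267.5] [ 0.4901 -0.0121 -0.    ] [0.486  0.0143 0.0259]
side amber_14 0.49 [282.8 314.3] [0.5914 0.1763 0.    ] [0.5879 0.1864 0.0126]
side amber_14 0.26 [295.5 271.2] [0.6002 0.0295 0.    ] [0.5894 0.0665 0.0382]
side pen_1 0.43 [376.7 205.7] [ 0.4358 -0.3012  0.    ] [ 0.4355 -0.2962  0.0038]
```

View pics/top0.png

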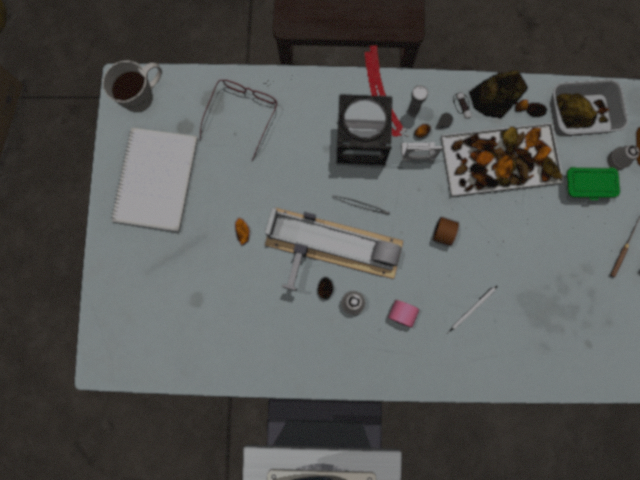

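View pics/side0.png

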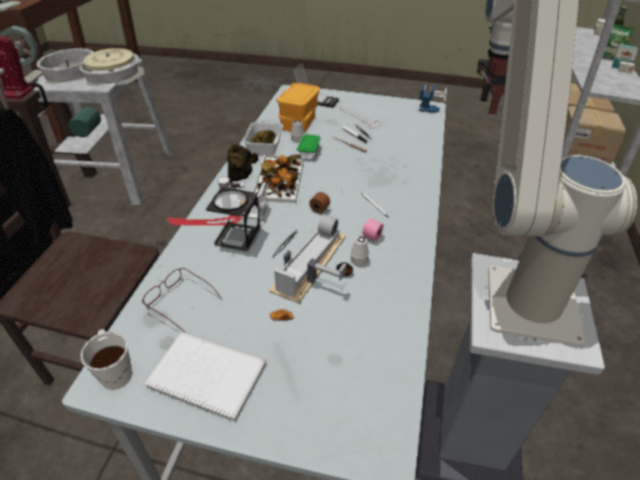

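The top view shows the steel bearing in the gutter at (385,253). The look-alikes are brown at (446,231) and pink at (405,313), and the steel cone is at (353,301). I choose (385,253), which lies in the channel at the low end. Next I'll fit the gutter pose and check it in a close crop.

```bash
cat >> h.py <<'E'
def g2w(P,g):
    P=np.atleast_2d(P).astype(float);c,s=np.cos(g[2]),np.sin(g[2])
    return np.c_[g[0]+c*P[:,0]-s*P[:,1],g[1]+s*P[:,0]+c*P[:,1],P[:,2]]
E
python3 - <<'E'
from h import *
from scipy.optimize import least_squares
np.set_printoptions(precision=4,suppress=True)
K={"low_end":[-.13,0,.018],"crest":[.075,0,.0395],"bearing":[-.108,0,.048],"gutter":[0,0,0]}
c=camera("top")
# points on the metal/base via the depth map: silhouette pixels -> world -> base outline
m=silhouettes("top","gutter");print([(r["score"],r["mask"].sum()) for r in m])
obs={k:place_of("top",k)[0] for k in K}
P=np.array(list(K.values()));U=np.array([obs[k]["location"] for k in K])
g=least_squares(lambda g:(proj(c,g2w(P,g))-U).ravel(),[.571,-.012,1.349],loss="soft_l1").x
print("kp fit",g,(proj(c,g2w(P,g))-U).ravel())
# refine: plywood pixels (yellowish) outline on z=.01
hsv=cv2.cvtColor(c["pixels"],cv2.COLOR_RGB2HSV)
ply=((hsv[...,0]>8)&(hsv[...,0]<28)&(hsv[...,1]>70)&(hsv[...,2]>70)).astype(np.uint8)
ply[:200]=0;ply[290:]=0;ply[:,:258]=0;ply[:,412:]=0
vu=np.argwhere(ply);r=cv2.minAreaRect(vu[:,::-1].astype(np.float32));bp=cv2.boxPoints(r)
W=np.array([atz(c,q,.01)[:2] for q in bp]);print(len(vu),W,np.linalg.norm(np.diff(W[[0,1,2]],axis=0),axis=1),W.mean(0))
f=4;im=cv2.resize(c["pixels"][195:315,245:425,::-1],None,fx=f,fy=f,interpolation=cv2.INTER_CUBIC)
def dr(L,col):
    q=(proj(c,g2w(L,g))-[245,195]+.5)*f
    cv2.polylines(im,[q.astype(int).reshape(-1,1,2)],True,col,1)
dr([[-.14,-.042,.01],[.14,-.042,.01],[.14,.042,.01],[-.14,.042,.01]],(0,0,255))
dr([[.046,.121,.09],[.074,.121,.09],[.074,.115,.09],[.046,.115,.09]],(0,255,0))
dr([[-.135,-.02,.048],[-.081,-.02,.048],[-.081,.02,.048],[-.135,.02,.048]],(255,0,0))
cv2.imwrite("pics/crop.png",im)
E
```

```text
[(0.82, np.int64(5061)), (0.66, np.int64(300))]
kp fit [ 0.5686 -0.015   1.3999] [  0.8925  -3.8555  -0.6124  -0.2593 -58.497   18.4383   2.1033   0.2047]
1188 [[ 0.561   0.1307]
 [ 0.6418  0.1136]
 [ 0.5785 -0.1559]
 [ 0.499  -0.1364]] [0.0825 0.2768] [ 0.5701 -0.012 ]
```

View pics/crop.png

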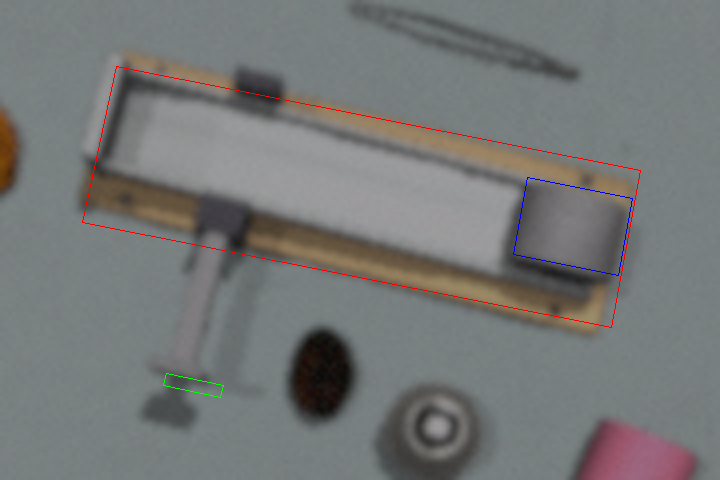

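The blue box sits on the steel bearing at crop (573,225), so the choice is confirmed. The red outline is about 3 mm off because one keypoint was an outlier. The plywood rectangle fit (277 x 82 mm against 280 x 84) agrees with the low_end and crest points, so I use the pose (0.5705, -0.012, yaw 1.3445).

```bash
cat > go.py <<'E'
import sys;from h import *
from scipy.spatial.transform import Rotation as Ro
np.set_printoptions(precision=3,suppress=True)
G=[.5705,-.012,1.3445]
def plan(x,y,z):  # gutter mm -> tool-axes shift cm, turn; also where the TCP is in the gutter frame
    o=get_obs();R=Ro.from_rotvec(o["tool_rot"]).as_matrix()
    T=g2w([[x/1e3,y/1e3,z/1e3]],G)[0];d=R.T@(T-o["eef_pos"])*100
    turn=-(G[2]-np.arctan2(R[1,0],R[0,0]))
    r=o["eef_pos"]-[G[0],G[1],0];c,s=np.cos(G[2]),np.sin(G[2])
    print("t",o["time"],"shift cm",d,"turn",round(turn,3),"| at gutter mm",np.array([c*r[0]+s*r[1],-s*r[0]+c*r[1],r[2]])*1e3,"F",o["contact_force"],"tilt",R[:,2])
if __name__=="__main__": plan(*map(float,sys.argv[1:4]))
E
python3 go.py -165 0 150
```

```text
t 1.5 shift cm [ 47.949 -33.424   7.268] turn -1.113 | at gutter mm [-676.835  282.226  222.67 ] F [-0.164  0.48   0.186] tilt [ 0.  0. -1.]
```

Emit:
{"method": "arm_command", "body": {"series": "255 4 -2.8 0 -0.14; 255 8 -5.6 0 -0.28; 255 12 -8.4 0 -0.42; 255 16 -11.1 0 -0.56; 255 20 -13.9 0 -0.7; 255 24 -16.7 0.5 -0.84; 255 28 -19.5 1 -0.98; 255 32 -22.3 1.5 -1.113"}}

```text
time: 2.3
eef_pos: [0.405, -0.3162, 0.2079]
tool_rot: [2.452, 1.963, 0.0]
contact_force: [-0.1, -0.6, 1.3]
gripper_width: 0.311
grip_force: 0.0
```

```bash
python3 go.py -165 0 110
```

```text
t 2.3 shift cm [16.81   9.394  9.789] turn 0.006 | at gutter mm [-333.602   93.047  207.88 ] F [-0.11  -0.636  1.307] tilt [ 0.001 -0.001 -1.   ]
```

Emit:
{"method": "arm_command", "body": {"series": "255 3.4 1.9 1 0; 255 6.7 3.8 2.5 0; 255 10.1 5.6 4.5 0; 255 13.5 7.5 6.5 0; 255 16.8 9.4 8.5 0; 255 16.8 9.4 9.8 0.006; 255 16.8 9.4 9.8 0.006; 255 16.8 9.4 9.8 0.006"}}

```text
time: 3.1
eef_pos: [0.5323, -0.1756, 0.1097]
tool_rot: [-2.463, -1.949, 0.001]
contact_force: [-0.1, 0.3, 0.6]
gripper_width: 0.004
grip_force: 0.0
```

```bash
python3 go.py -165 0 38
python3 - <<'E'
from h import *
np.set_printoptions(precision=4,suppress=True)
c=camera("top");g=[.5705,-.012,1.3445]
f=4;im=cv2.resize(c["pixels"][195:315,245:425,::-1],None,fx=f,fy=f,interpolation=cv2.INTER_CUBIC)
def dr(L,col):
    q=(proj(c,g2w(L,g))-[245,195]+.5)*f
    cv2.polylines(im,[q.astype(int).reshape(-1,1,2)],True,col,1)
dr([[-.14,-.042,.01],[.14,-.042,.01],[.14,.042,.01],[-.14,.042,.01]],(0,0,255))
dr([[.046,.121,.09],[.074,.121,.09],[.074,.115,.09],[.046,.115,.09]],(0,255,0))
dr([[-.135,-.02,.048],[-.081,-.02,.048],[-.081,.02,.048],[-.135,.02,.048]],(255,0,0))
cv2.imwrite("pics/crop2.png",im)
s=camera("side");cv2.imwrite("pics/s2.png",cv2.resize(s["pixels"][170:310,250:430,::-1],None,fx=4,fy=4,interpolation=cv2.INTER_CUBIC))
E
```

```text
t 3.1 shift cm [0.303 0.052 7.172] turn -0.006 | at gutter mm [-168.019    0.47   109.725] F [-0.099  0.263  0.593] tilt [-0.001  0.    -1.   ]
```

View pics/crop2.png

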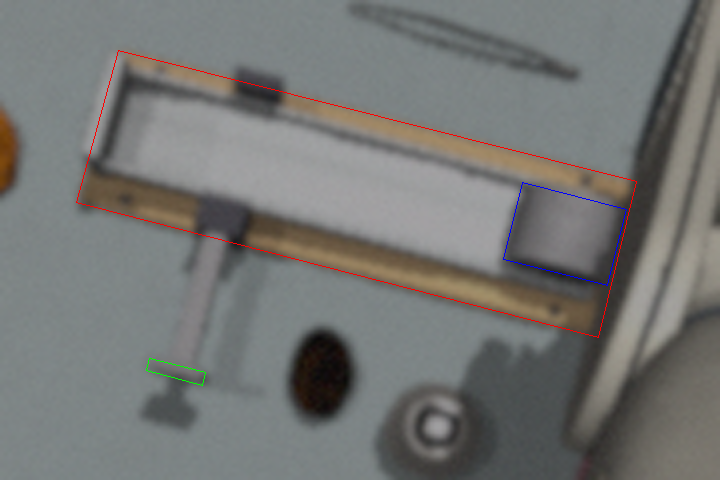

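View pics/s2.png

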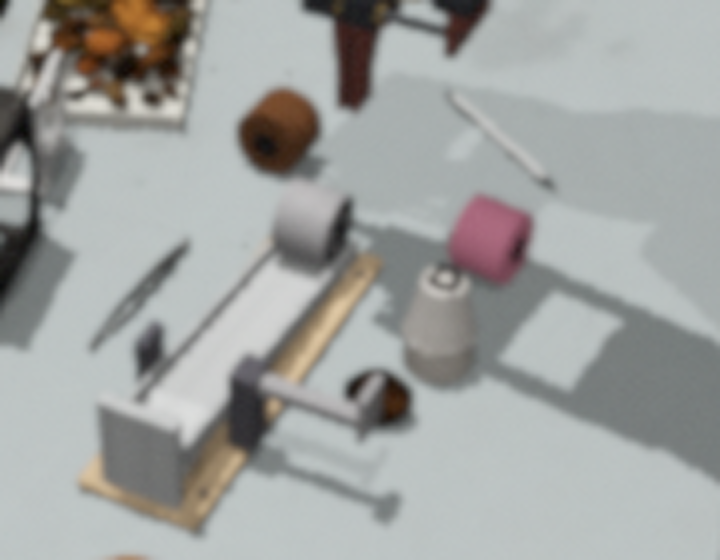

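The top crop shows the fitted outline lying on the base, the bearing at (567,233) and the tab at (178,370). The side crop shows the closed fingers at (350,90) behind the bearing at (312,222). Now I descend.

Emit:
{"method": "arm_command", "body": {"series": "255 0 0 1.2 -0.006; 255 0 0 2.4 -0.006; 255 0 0 3.6 -0.006; 255 0 0 4.8 -0.006; 255 0 0 6 -0.006; 255 0 0 7.2 -0.006; 255 0 0 7.2 -0.006; 255 0 0 7.2 -0.006"}}

```text
time: 4.0
eef_pos: [0.5329, -0.1749, 0.0372]
tool_rot: [-2.457, -1.957, 0.001]
contact_force: [-0.1, 0.4, -0.2]
gripper_width: 0.007
grip_force: 0.0
```

Emit:
{"method": "arm_command", "body": {"series": "255 0.6 0 0 0; 255 1.2 0 0 0; 255 1.6 0 0 0; 255 2.0 0 0 0; 255 2.4 0 0 0; 255 2.8 0 -0.03 0; 255 3.2 0 -0.07 0; 255 3.6 0 -0.1 0"}}

```text
time: 4.8
eef_pos: [0.5413, -0.1398, 0.0388]
tool_rot: [2.458, 1.957, 0.0]
contact_force: [-0.5, -2.3, 2.6]
gripper_width: 0.006
grip_force: 1.6
```

```bash
python3 go.py 40 0 57.5
```

```text
t 4.8 shift cm [17.107 -0.017 -1.868] turn 0.0 | at gutter mm [-131.074   -0.22    38.83 ] F [-0.514 -2.261  2.603] tilt [ 0. -0. -1.]
```

Emit:
{"method": "arm_command", "body": {"series": "255 0.6 0 -0.06 0; 255 1.2 0 -0.13 0; 255 1.8 0 -0.19 0; 255 2.4 0 -0.25 0; 255 3.0 0 -0.32 0; 255 3.6 0 -0.38 0; 255 4.2 0 -0.44 0; 255 4.8 0 -0.5 0"}}

```text
time: 5.6
eef_pos: [0.552, -0.0927, 0.0437]
tool_rot: [-2.458, -1.957, 0.0]
contact_force: [-0.8, -2.8, 1.7]
gripper_width: 0.005
grip_force: 1.6
```

```bash
python3 go.py 40 0 57.5;python3 - <<'E'
from h import *
s=camera("side");cv2.imwrite("pics/s3.png",cv2.resize(s["pixels"][170:310,250:430,::-1],None,fx=4,fy=4,interpolation=cv2.INTER_CUBIC))
E
```

```text
t 5.6 shift cm [12.278  0.001 -1.38 ] turn 0.0 | at gutter mm [-82.778  -0.023  43.701] F [-0.793 -2.839  1.736] tilt [-0.  0. -1.]
```

View pics/s3.png

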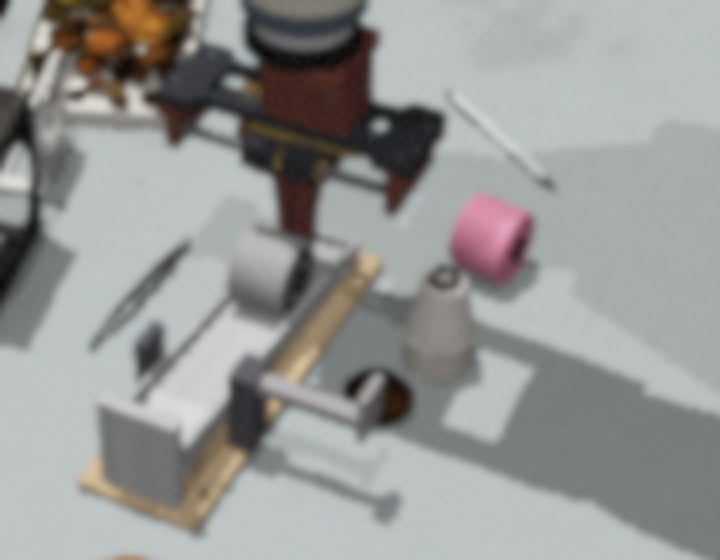

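The side crop shows the bearing at (270,270), rolling up the channel ahead of the fingertips, with the gripper clear of the cone. I continue.

Emit:
{"method": "arm_command", "body": {"series": "255 0.6 0 -0.06 0; 255 1.2 0 -0.13 0; 255 1.8 0 -0.2 0; 255 2.4 0 -0.27 0; 255 3.0 0 -0.34 0; 255 3.6 0 -0.4 0; 255 4.2 0 -0.46 0; 255 4.8 0 -0.53 0"}}

```text
time: 6.45
eef_pos: [0.5627, -0.0459, 0.049]
tool_rot: [-2.458, -1.957, 0.0]
contact_force: [-0.5, -2.0, 1.5]
gripper_width: 0.003
grip_force: 1.6
```

Emit:
{"method": "arm_command", "body": {"series": "255 0.6 0 -0.06 0; 255 1.2 0 -0.13 0; 255 1.8 0 -0.2 0; 255 2.4 0 -0.27 0; 255 3.0 0 -0.34 0; 255 3.5 0 -0.4 0; 255 4.0 0 -0.45 0; 255 4.4 0 -0.5 0"}}

```text
time: 7.25
eef_pos: [0.5725, -0.0031, 0.054]
tool_rot: [-2.458, -1.957, 0.0]
contact_force: [-0.9, -2.8, 2.8]
gripper_width: 0.004
grip_force: 1.6
```

```bash
python3 go.py 40 0 57.5;python3 - <<'E'
from h import *
s=camera("side");cv2.imwrite("pics/s4.png",cv2.resize(s["pixels"][170:310,250:430,::-1],None,fx=4,fy=4,interpolation=cv2.INTER_CUBIC))
E
```

```text
t 7.25 shift cm [ 3.085  0.002 -0.352] turn 0.0 | at gutter mm [ 9.147  0.004 53.976] F [-0.907 -2.773  2.766] tilt [-0.  0. -1.]
```

View pics/s4.png

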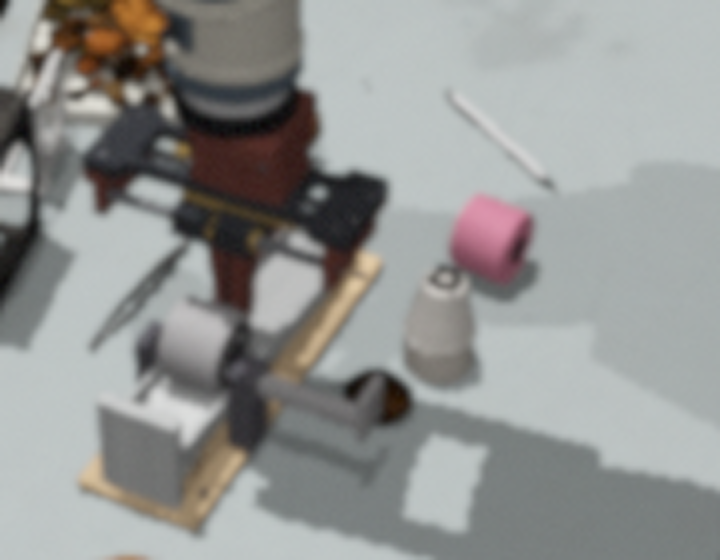

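The side crop shows the bearing at (200,345), level with the bolt guides and just short of the crest. I slow down here.

Emit:
{"method": "arm_command", "body": {"series": "255 0.3 0 -0.03 0; 255 0.6 0 -0.06 0; 255 0.9 0 -0.09 0; 255 1.2 0 -0.12 0; 255 1.5 0 -0.15 0; 255 1.8 0 -0.18 0; 255 2.1 0 -0.21 0; 255 2.4 0 -0.25 0"}}

```text
time: 8.1
eef_pos: [0.5779, 0.0201, 0.0565]
tool_rot: [-2.458, -1.957, 0.0]
contact_force: [-0.6, -2.6, 2.3]
gripper_width: 0.005
grip_force: 1.5
```

Emit:
{"method": "arm_command", "body": {"series": "255 0.2 0 -0.02 0; 255 0.4 0 -0.04 0; 255 0.6 0 -0.06 0; 255 0.8 0 -0.08 0; 255 0.9 0 -0.1 0; 255 1.0 0 -0.1 0; 255 1.0 0 -0.1 0; 255 1.0 0 -0.1 0"}}

```text
time: 8.9
eef_pos: [0.5801, 0.0296, 0.0574]
tool_rot: [-2.458, -1.957, 0.0]
contact_force: [0.4, -0.0, 0.0]
gripper_width: 0.006
grip_force: 0.0
```

```bash
python3 go.py 40 0 57.5;python3 - <<'E'
from h import *
s=camera("side");cv2.imwrite("pics/s5.png",cv2.resize(s["pixels"][170:310,250:430,::-1],None,fx=4,fy=4,interpolation=cv2.INTER_CUBIC))
E
```

```text
t 8.9 shift cm [-0.27  -0.004 -0.005] turn 0.0 | at gutter mm [42.695 -0.041 57.45 ] F [ 0.443 -0.033  0.041] tilt [-0.  0. -1.]
```

View pics/s5.png

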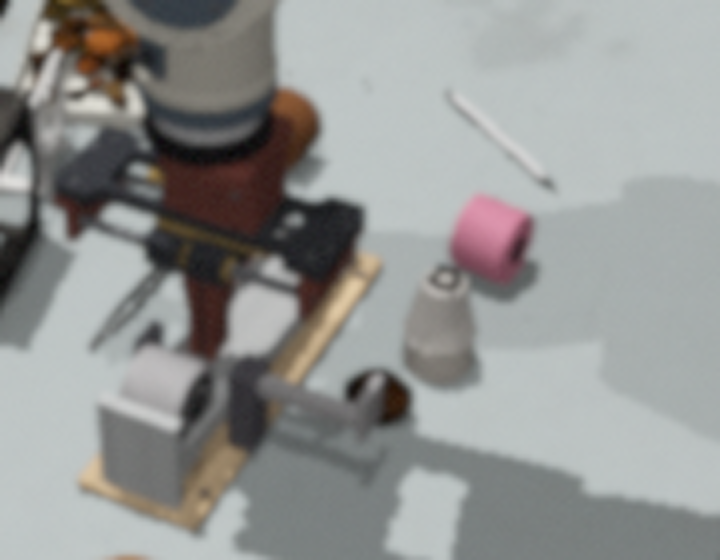

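The bearing rests against the stop, at crop (165,385), and the fingers carry no force. I go up and across to the outside of the bolt tab.

Emit:
{"method": "arm_command", "body": {"series": "255 -1 0 0 0; 255 -1 0 -3 0; 255 -1 0 -7 0; 255 -1 0 -11 0; 255 0.4 -4 -11.5 0; 255 1.7 -8 -11.5 0; 255 1.7 -12 -11.5 0; 255 1.7 -15.5 -11.5 0"}}

```text
time: 9.75
eef_pos: [0.4308, 0.0808, 0.1725]
tool_rot: [-2.458, -1.957, 0.0]
contact_force: [1.4, -0.2, -0.1]
gripper_width: 0.001
grip_force: 0.0
```

```bash
python3 go.py 60 155 72;python3 - <<'E'
from h import *
s=camera("side");cv2.imwrite("pics/s6.png",cv2.resize(s["pixels"][170:310,250:430,::-1],None,fx=4,fy=4,interpolation=cv2.INTER_CUBIC))
E
```

```text
t 9.75 shift cm [ 0.095  0.202 10.047] turn 0.0 | at gutter mm [ 59.06  156.996 172.467] F [ 1.384 -0.153 -0.056] tilt [-0. -0. -1.]
```

View pics/s6.png

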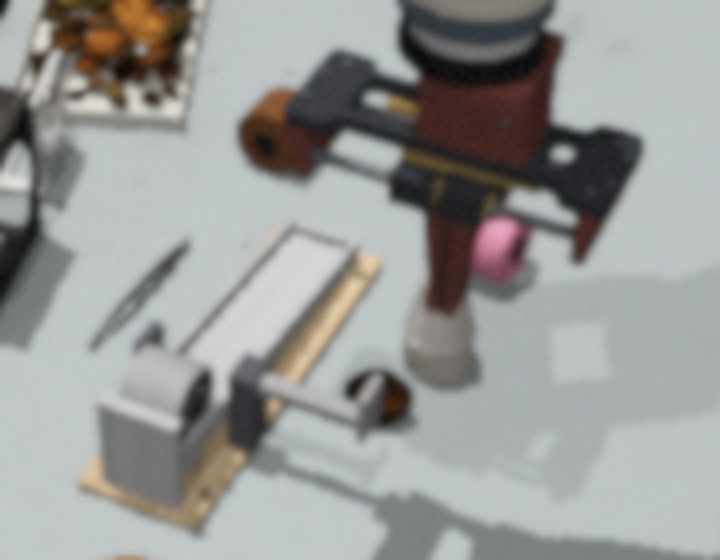

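The bearing stays seated and the fingers are high, clear outside the tab. I descend, then push slowly along tool +y.

Emit:
{"method": "arm_command", "body": {"series": "255 0.1 0 2 0; 255 0.1 0 4 0; 255 0.1 0 6 0; 255 0.1 0 8 0; 255 0.1 0 9 0; 255 0.1 0 10 0; 255 0.1 0 10 0; 255 0.1 0 10 0"}}

```text
time: 10.6
eef_pos: [0.4333, 0.0818, 0.0727]
tool_rot: [2.458, 1.957, 0.0]
contact_force: [0.5, 0.6, 0.4]
gripper_width: 0.006
grip_force: 0.0
```

Emit:
{"method": "arm_command", "body": {"series": "255 0 0.7 0 0; 255 0 1.4 0 0; 255 0 2.1 0 0; 255 0 2.7 0 0; 255 0 3.3 0 0; 255 0 3.9 0 0; 255 0 4.5 0 0; 255 0 5 0 0"}}

```text
time: 11.4
eef_pos: [0.4821, 0.0705, 0.0724]
tool_rot: [-2.458, -1.957, 0.001]
contact_force: [-1.8, -1.4, 1.5]
gripper_width: 0.004
grip_force: 0.8
```

```bash
python3 go.py 60 74.5 72
```

```text
t 11.4 shift cm [-0.057  3.015  0.038] turn 0.0 | at gutter mm [ 60.564 104.646  72.392] F [-1.791 -1.403  1.55 ] tilt [-0. -0. -1.]
```

Emit:
{"method": "arm_command", "body": {"series": "255 0 0.4 0 0; 255 0 0.8 0 0; 255 0 1.2 0 0; 255 0 1.6 0 0; 255 0 2.0 0 0; 255 0 2.3 0 0; 255 0 2.6 0 0; 255 0 2.8 0 0"}}

```text
time: 12.2
eef_pos: [0.5093, 0.0643, 0.0724]
tool_rot: [-2.458, -1.957, 0.0]
contact_force: [-1.5, -0.8, -0.1]
gripper_width: 0.003
grip_force: 0.8
```

Emit:
{"method": "arm_command", "body": {"series": "255 0 0.05 0 0; 255 0 0.1 0 0; 255 0 0.15 0 0; 255 0 0.2 0 0; 255 0 0.25 0 0; 255 0 0.3 0 0; 255 0 0.3 0 0; 255 0 0.3 0 0"}}

```text
time: 13.0
eef_pos: [0.5121, 0.0638, 0.0725]
tool_rot: [2.458, 1.957, 0.0]
contact_force: [-1.1, -0.7, -1.5]
gripper_width: 0.005
grip_force: 0.6
```

```bash
python3 go.py 60 74.5 72
```

```text
t 13.0 shift cm [-0.073 -0.061  0.049] turn 0.0 | at gutter mm [60.729 73.886 72.486] F [-1.056 -0.749 -1.548] tilt [ 0.  0. -1.]
```

No end stop felt yet, so I creep further.

Emit:
{"method": "arm_command", "body": {"series": "255 0 0.06 0 0; 255 0 0.12 0 0; 255 0 0.18 0 0; 255 0 0.24 0 0; 255 0 0.3 0 0; 255 0 0.36 0 0; 255 0 0.4 0 0; 255 0 0.4 0 0"}}

```text
time: 13.8
eef_pos: [0.5161, 0.0628, 0.0725]
tool_rot: [2.458, 1.957, 0.0]
contact_force: [-1.2, 0.1, -1.0]
gripper_width: 0.004
grip_force: 0.6
```

```bash
python3 go.py 60 74.5 72
```

```text
t 13.8 shift cm [-0.069 -0.468  0.05 ] turn 0.0 | at gutter mm [60.688 69.825 72.496] F [-1.17   0.14  -1.035] tilt [ 0.  0. -1.]
```

Emit:
{"method": "arm_command", "body": {"series": "255 0 0.06 0 0; 255 0 0.12 0 0; 255 0 0.18 0 0; 255 0 0.24 0 0; 255 0 0.3 0 0; 255 0 0.36 0 0; 255 0 0.36 0 0; 255 0 0.36 0 0"}}

```text
time: 14.6
eef_pos: [0.517, 0.0625, 0.0724]
tool_rot: [-2.455, -1.954, 0.005]
contact_force: [-9.9, 4.1, 8.0]
gripper_width: 0.008
grip_force: 5.2
```

```bash
python3 go.py 60 74.5 72;python3 - <<'E'
from h import *
s=camera("side");cv2.imwrite("pics/s7.png",cv2.resize(s["pixels"][220:310,270:390,::-1],None,fx=6,fy=6,interpolation=cv2.INTER_CUBIC))
E
```

```text
t 14.6 shift cm [-0.06  -0.567  0.038] turn 0.0 | at gutter mm [60.601 68.826 72.353] F [-9.91   4.081  8.031] tilt [-0.005  0.    -1.   ]
```

View pics/s7.png

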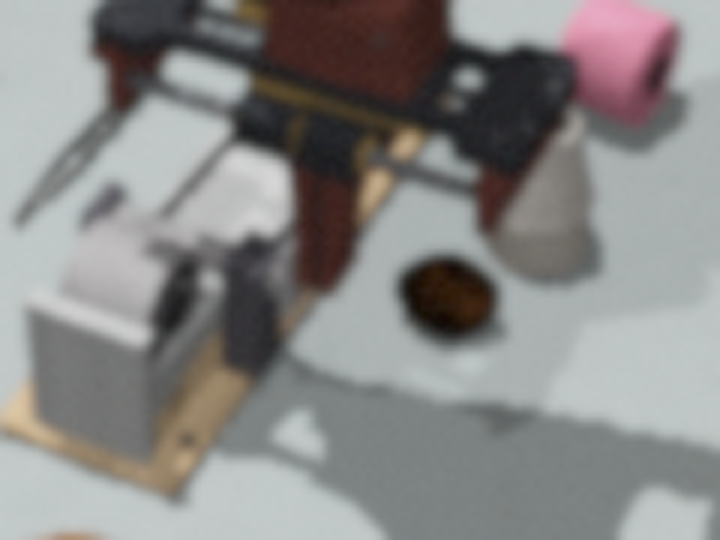

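The arm stopped moving and the force rose to about 11 N, so the bolt is at its end stop. The crop shows the bar across the channel behind the seated bearing, at (185,250). I back off and go up.

Emit:
{"method": "arm_command", "body": {"series": "255 0 -1 0 0; 255 0 -2.5 0 0; 255 0 -4 0 0; 255 0 -4 -3 0; 255 0 -4 -6 0; 255 0 -4 -9 0; 255 0 -4 -12 0; 255 0 -4 -12 0"}}

```text
time: 15.45
eef_pos: [0.4835, 0.0713, 0.1964]
tool_rot: [2.454, 1.954, 0.012]
contact_force: [-0.7, 0.7, 0.2]
gripper_width: 0.005
grip_force: 0.0
```

```bash
python3 - <<'E'
from h import *
np.set_printoptions(precision=4,suppress=True)
G=[.5705,-.012,1.3445]
print("expect tab",g2w([[.06,.061,.075]],G),"bearing",g2w([[.098,0,.063]],G))
for n in("top","side"):
    c=camera(n)
    for k,z in(("bolt_tab",.075),("bearing",.063)):
        for r in place_of(n,k)[:3]:print(n,k,round(r["score"],2),atz(c,r["location"],z))
    if n=="side" or n=="top":
        p=g2w([[.06,y,.066] for y in(-.015,0,.015)],G);print([atdepth(c,q) for q in proj(c,p)])
print(get_obs()["contact_force"])
E
```

```text
expect tab [[0.5245 0.0602 0.075 ]] bearing [[0.5925 0.0835 0.063 ]]
top bearing 0.85 [ 0.5892 -0.232   0.063 ]
top bearing 0.78 [ 0.4285 -0.1535  0.063 ]
[array([0.5109, 0.0216, 0.5469]), array([0.5017, 0.0233, 0.5513]), array([0.4922, 0.0248, 0.5589])]
side bolt_tab 0.72 [0.526  0.0669 0.075 ]
side bolt_tab 0.35 [0.4352 0.0266 0.075 ]
side bearing 0.9 [ 0.4209 -0.0975  0.063 ]
side bearing 0.7 [ 0.5954 -0.1899  0.063 ]
side bearing 0.61 [0.5876 0.095  0.063 ]
[array([0.5985, 0.0433, 0.0662]), array([0.585 , 0.0428, 0.0624]), array([0.5695, 0.0494, 0.0656])]
[0.0058 0.1089 0.5132]
```

```bash
python3 -c "
from plant import *
print(hand_in())"
```

```text
the job is handed in; nothing more can be done
None
```

The bearing is seated against the high-end stop, the bolt is pushed in to its end stop behind it, and the job was handed in at about 16 s with nothing else knowingly touched.

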